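# Set out the demonstration board

### The arm

A 6-joint arm with a two-finger parallel gripper is mounted at the origin on the work surface. World frame = base frame: x ahead of the robot, y to its left, z up, the work surface at z = 0. Lengths are in m, angles in rad, forces in N, time in s.
With the tool pointing down it reaches from about 0.375 to 0.925 m from the base axis. Payload 5.7 kg.
Tool frame: the origin (TCP) lies midway between the tips of the shut fingers; the grasp point (between the pads) lies 19 mm behind it; z points along the fingers, y is the line along which they close (so a half turn about z gives the same grasp; the last joint's range is limited). The gripper opens to 88 mm and grips with 3 to 60 N. Pads are 20 mm wide; open, the fingers measure 115 mm over their backs; the gripper's body (75 mm by 178 mm) begins 61 mm behind the grasp point.
Start: joints at [1.18, 0.359, 1.51, -0, 1.272, -0.115], TCP at [0.163, 0.577, 0.223] pointing down, gripper open.
Joint ranges: [-2.97, 2.97], [-1.01, 2.36], [0.21, 2.38], [-0.96, 4.11], [0.2, 2.71], [-2.98, 2.98]. Speed limits (rad/s): [2.39, 2.39, 3.14, 3.14, 3.14, 3.14].

### API

Orientations are given as a unit quaternion [x, y, z, w].
In Python, from bench import move_ptp, servo_line, goto_joints, move_gripper, sleep, inverse_kinematics, capture, PlanningError, close_job, spot_in, silhouettes, current_clock, current_joint_pos, current_qvel, current_joint_torque, current_position, current_orientation, current_force, current_torque, current_finger_gap, current_grip_force gives the robot as it stands. Calls block until the motion is done:
- move_ptp(position, orientation): joint-space move of the TCP to a pose.
- servo_line(position, orientation=None, rate=0.15, contact_N=None): straight line of the TCP; orientation=None keeps the orientation; rate is the mean speed in m/s. With contact_N (N) it stops when the force on the tool has changed by that much, and returns True; else False.
- goto_joints(angles): joint-space move.
- move_gripper(opening): finger opening in m; the grip force is fixed at half the most; returns when the fingers have stopped.
- sleep(seconds).
- inverse_kinematics(position, orientation): joint angles nearest the present ones, or None.
- capture(name): name is "scene" or "top" or "wrist"; returns a dict with "image" (384x512x3 uint8, blue, green, red), "range_z" (384x512 float32, m along the optical axis (not along the pixel's ray), 0 where there is no reading), "intrinsics" (3x3 intrinsics, pixels), "R" (3x3) and "t" (3): a world point X has camera coordinates R X + t. Camera axes: x right, y down, z forward; pixel columns grow to the right and rows downward; lengths in m; the calibration is good to about 2 mm. A picture is of the moment at which its call begins.
A pose or a line that the arm cannot do raises PlanningError and nothing moves.
- close_job(): hands the job in; it is judged then, once.
Trained networks look in the newest picture that a camera, given by its name, has taken for a name from the list of things; names that differ only in an ending like _2 or _b are one class to them, and where a whole thing is asked for, a point or a joint stands for the part that bears it (a point fixed in the world has none). Each returns a list of dicts, best first, with "conf" (0 to 1); they miss things now and then, are a little off and sometimes report something else, mostly with a low value. They report only what shows in the picture. A call takes as long as a camera call. They do not tell look-alikes from the thing itself.
- spot_in(camera, query): "xy" ([column, row] in pixels, amid what is visible of it).
- silhouettes(camera, query): "region" (384x512 bool, what is visible of it) and "xy" ([column, row] in pixels, amid what is visible of it).
Readings, each from a call of its own:
- current_clock(): time.
- current_joint_pos(): joint angles.
- current_qvel(): joint speeds.
- current_joint_torque(): joint torques, N m.
- current_position(): TCP position.
- current_orientation(): TCP orientation.
- current_force(): force on the tool from outside, world axes, zero at the start.
- current_torque(): the same for the moment, N m.
- current_finger_gap(): finger opening in m.
- current_grip_force(): force on a finger pad.
Only numpy, scipy, OpenCV 4.12 (cv2) and the standard library are available. Lean on these libraries where they do the work, as an engineer would, in place of code of your own. Each camera call takes 0.05 s, during which the arm holds its last target. There are 200 camera calls.

### The job

Set out the demonstration board: stand the covered beaker on the large round mark, the stack of dishes on the small round mark and the slide box flat and squared up on the oblong mark, each wholly within its mark, and stand the stirring rod, rubber end up, in the narrow jar on the board. Keep the covered beaker upright and set it down on the board without dropping it; leave the bottle, the small empty beaker and the vial in the middle of the board where they are.

Things in the scene. Friction and masses are not known exactly. Their poses are not given: they have to be found in the camera images.
- board: grey laminate display board fixed to the table, 230 (x) x 240 (y) x 6 mm, with a place in each corner, 58 mm (x) and 62 mm (y) from its centre; the three black marks and the rod jar are in these corners in any order; origin: centre of its underside, on the table; x, y along its edges
- spot_beaker: the larger round black mark on the board, 84 mm in diameter, flat (no height to speak of), for the covered beaker; origin: its centre, on the board's top (6 mm above the table)
- spot_dishes: the smaller round black mark on the board, 66 mm in diameter, flat, for the stack of dishes; origin: its centre, on the board's top
- spot_box: the oblong black mark on the board, 98 mm (its x) x 62 mm (its y), flat, for the slide box; at the start the covered beaker stands on it; origin: its centre, on the board's top
- rodjar: narrow white ceramic jar, open on top, fixed in a corner of the board: 36 mm outer and 28 mm inner diameter, 80 mm high, inner floor 5 mm above its underside; origin: centre of its underside, on the board's top
- beaker: covered glass beaker with an egg in it and a white paper cover over the mouth: upright round body 68 mm in diameter, 84 mm high, about 0.3 kg; stands on the board; origin: centre of its underside, z up its axis
- dishes: stack of three small round covered dishes (clear glass with grey rims), joined into one piece: 50 mm in diameter, 45 mm high, stands on the table; origin: centre of its underside; an empty small beaker stands close by it on one side
- slidebox: closed wooden slide box with a dark seam and a small brass catch, 82 mm (its x) x 46 mm (its y) x 30 mm high, lies flat on the table; origin: centre of its underside
- rod: steel stirring rod, 12 mm in diameter, 160 mm long, its top 30 mm black rubber; stands upright in the rod stand; origin: centre of its lower (foot) end, z along the rod up to the rubber end
- rodstand: grey plastic block 60 x 60 x 45 mm fixed to the table, with one upright hole 13.5 mm wide in the middle of its top, 40 mm deep, in which the rod stands; origin: centre of its underside
- smallbeaker: bystander: small empty open glass beaker, 42 mm in diameter, 55 mm high, 60 to 70 mm centre to centre from the stack of dishes; origin: centre of its underside
- bottle: bystander: glass bottle with a blue cap, 66 mm in diameter, 170 mm high; origin: centre of its underside
- vial: bystander: amber glass vial with a black cap, 26 mm in diameter, 36 mm high, standing in the middle of the board; origin: centre of its underside, on the board's top
Not all that is in view belongs to the job. Leave any red look-alike of the slidebox alone. What is shaped like the dishes but green is not meant.

How it is judged:
At the end, for the whole second after the job is handed in: Upright on the board and at rest: beaker and dishes within 11 mm of their round marks' centres, slide box within 12 mm of the oblong mark's centre and 0.17 rad of its long side; the rod, rubber end up, stands in the jar with its foot within 7 mm of the jar's floor, leaning under 0.4 rad (horizontal distance between beaker and spot_beaker below 0.011 m and height (world z) of beaker between 0.003 and 0.01 m and angle between each of beaker, dishes, slidebox's own z axis and vertical below 0.1 rad and linear speed of each of beaker, dishes, slidebox below 0.02 m/s and horizontal distance between dishes and spot_dishes below 0.011 m and height (world z) of dishes between 0.003 and 0.01 m and horizontal distance between slidebox and spot_box below 0.012 m and height (world z) of slidebox between 0.003 and 0.01 m and angle between the x axis of slidebox and the x axis of spot_box, either way round below 0.17 rad and horizontal distance between rod and rodjar below 0.014 m and z of rod in the frame of rodjar between 0 and 0.012 m and angle between rod's own z axis and vertical below 0.4 rad and linear speed of rod below 0.03 m/s); the robot touches nothing.
It fails at once if the bottle is shifted by more than 15 mm or tipped (distance of bottle from where it was at the start of the episode above 0.015 m or angle between bottle's own z axis and vertical above 0.3 rad).
It fails at once if the small empty beaker is shifted by more than 15 mm or tipped (distance of smallbeaker from where it was at the start of the episode above 0.015 m or angle between smallbeaker's own z axis and vertical above 0.3 rad).
It fails at once if the vial is shifted by more than 15 mm or tipped (distance of vial from where it was at the start of the episode above 0.015 m or angle between vial's own z axis and vertical above 0.3 rad).
It fails at once if the covered beaker is tipped by more than about 30 degrees (angle between beaker's own z axis and vertical above 0.52 rad).
It fails at once if the covered beaker is let go in the air (out of the fingers while its underside is over 20 mm above the table, 14 mm above the board) (height (world z) of beaker above 0.02 m and contact force between beaker and the fingers below 0.3 N).
It also fails if it takes over 72 s, if anything falls off the work surface, if the arm or the gripper's body presses on something with over 40 N, if the wrist force passes 120 N, or if a joint passes its speed limit or range.

## Working session

There is one attempt and no reset: what is moved stays moved. The work goes in short steps, each a Python script; the robot and the scene stay as the last script left them, time stands still between calls to the robot, and variables do not carry over. Pictures are saved under pics/ and viewed, at most 10 in all, crops included, and the job is handed in when it is done.

```bash
ls; mkdir -p pics
cat > h.py <<'E'
import numpy as np, cv2
from bench import *
def world(c, px, z=None):
    K,R,t=c["intrinsics"],c["R"],c["t"]
    px=np.atleast_2d(px).astype(float)
    ray=np.c_[px,np.ones(len(px))]@np.linalg.inv(K).T@R
    o=-R.T@t
    return o+ray*((z-o[2])/ray[:,2])[:,None]
def cloud(c, mask):
    v,u=np.nonzero(mask&(c["range_z"]>0))
    d=c["range_z"][v,u]
    P=np.c_[u,v,np.ones(len(u))]@np.linalg.inv(c["intrinsics"]).T*d[:,None]
    return (P-c["t"])@c["R"]
E
python3 - <<'E'
from h import *
a={}
for n in("scene","top"):
    a[n]=capture(n)
    for q in "board spot_beaker spot_dishes spot_box rodjar beaker dishes slidebox rod rodstand smallbeaker bottle vial".split():
        for s in silhouettes(n,q)[:3]:
            P=cloud(a[n],s["region"])
            print(n,q,round(s["conf"],2),np.round(s["xy"]),len(P), np.round(np.percentile(P,[2,50,98],axis=0),3).tolist() if len(P) else '')
cv2.imwrite("pics/a.png",cv2.resize(a["top"]["image"],(800,600)))
cv2.imwrite("pics/b.png",cv2.resize(a["scene"]["image"],(800,600)))
E
```

```text
pics
scene board 0.62 [242. 230.] 3020 [[0.469, -0.108, 0.002], [0.615, 0.013, 0.005], [0.696, 0.127, 0.007]]
scene spot_beaker 0.69 [224. 245.] 569 [[0.59, -0.09, 0.004], [0.627, -0.054, 0.006], [0.664, -0.018, 0.007]]
scene spot_dishes 0.49 [251. 205.] 202 [[0.5, 0.057, 0.004], [0.526, 0.085, 0.006], [0.553, 0.113, 0.007]]
scene spot_box 0.54 [206. 226.] 84 [[0.468, -0.074, 0.004], [0.55, -0.06, 0.006], [0.56, -0.018, 0.008]]
scene spot_box 0.2 [134. 266.] 441 [[0.598, -0.278, 0.004], [0.626, -0.26, 0.043], [0.643, -0.232, 0.045]]
scene rodjar 0.91 [271. 217.] 502 [[0.576, 0.052, 0.0], [0.651, 0.063, 0.052], [0.659, 0.143, 0.085]]
scene beaker 0.81 [203. 206.] 957 [[0.496, -0.07, 0.01], [0.542, -0.047, 0.066], [0.552, -0.01, 0.091]]
scene dishes 0.92 [132. 264.] 419 [[0.598, -0.278, -0.001], [0.626, -0.263, 0.043], [0.643, -0.235, 0.045]]
scene dishes 0.61 [150. 241.] 511 [[0.518, -0.228, 0.001], [0.552, -0.209, 0.035], [0.561, -0.186, 0.045]]
scene slidebox 0.74 [296. 174.] 212 [[0.401, 0.28, 0.004], [0.447, 0.304, 0.028], [0.469, 0.343, 0.031]]
scene slidebox 0.57 [133. 264.] 483
[... 2073 characters left out ...]
37.] 100 [[0.417, -0.344, 0.042], [0.422, -0.317, 0.116], [0.434, -0.314, 0.169]]
top rodstand 0.83 [387. 244.] 487 [[0.391, -0.348, 0.008], [0.418, -0.31, 0.045], [0.451, -0.288, 0.05]]
top smallbeaker 0.72 [355. 155.] 245 [[0.658, -0.272, 0.001], [0.681, -0.255, 0.03], [0.697, -0.233, 0.058]]
top bottle 0.95 [176. 174.] 680 [[0.604, 0.242, 0.005], [0.624, 0.265, 0.114], [0.661, 0.301, 0.173]]
top vial 0.49 [267. 194.] 74 [[0.558, 0.001, 0.023], [0.569, 0.013, 0.042], [0.581, 0.024, 0.047]]
top vial 0.28 [356. 178.] 302 [[0.593, -0.275, 0.005], [0.614, -0.248, 0.045], [0.64, -0.228, 0.05]]
top vial 0.19 [355. 154.] 213 [[0.658, -0.272, 0.002], [0.682, -0.255, 0.032], [0.697, -0.233, 0.057]]
```

View pics/a.png

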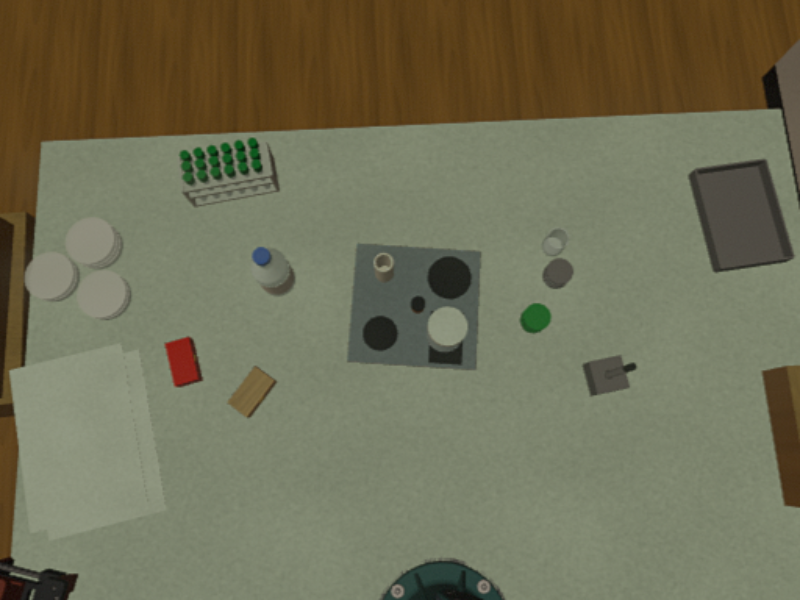

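View pics/b.png

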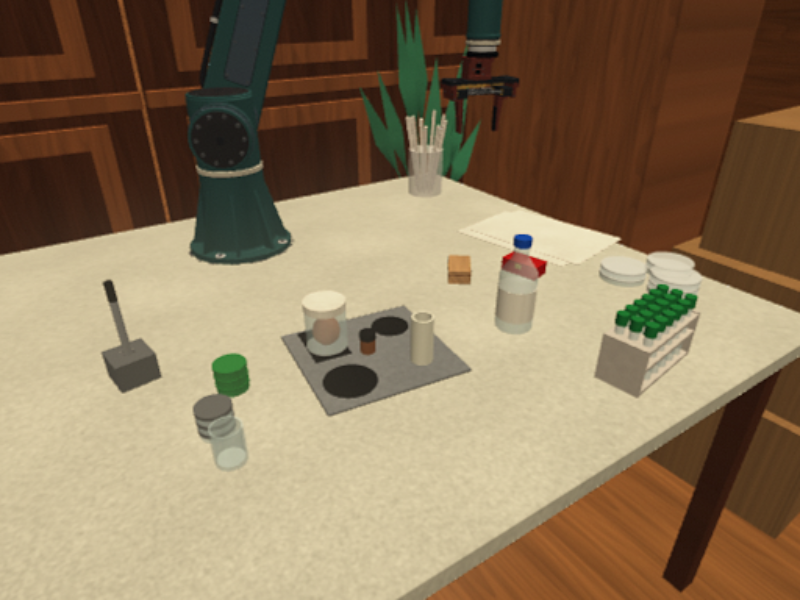

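The top picture (800x600) shows these candidates:

| Thing | Choice | Look-alikes left alone |
|---|---|---|
| Slide box | wooden box (252,391) | red box (183,361) |
| Dishes | grey-rimmed stack (558,273), small beaker beside it at (554,243) | green stack (536,318), white dishes (75,270) |
| Covered beaker | white-topped on the board (447,328) | bottle (270,268) |
| Small round mark | (380,333) | large round mark (449,277) |

The rod stand is at (607,375), the jar at (384,266) and the vial at (418,304). Next I'll look at the board with the wrist camera and check the choices in one crop.

```bash
cat >> h.py <<'E'
def quat(phi):   # tool down, tool x axis at world angle phi (fingers close across it)
    return [np.cos(phi/2), np.sin(phi/2), 0., 0.]
def circ(c, query, zlo, zhi, near, cam="wrist", r=0.06):
    out=[]
    for s in silhouettes(cam,query):
        P=cloud(c,s["region"]); P=P[(P[:,2]>zlo)&(P[:,2]<zhi)]
        if len(P)<20: continue
        m=P[:,:2].astype(np.float32); lo,hi=np.percentile(m,[1,99],axis=0)
        ct=(lo+hi)/2
        if np.hypot(*(ct-near))<r: out.append((round(s["conf"],2),np.round(ct,4),np.round(hi-lo,4),len(P),round(float(np.median(P[:,2])),4)))
    return out
E
python3 - <<'E'
from h import *
t=capture("top")["image"]; s=capture("scene")["image"]
up=lambda i,x,y,w,h:cv2.resize(i[y:y+h,x:x+w],(400,300),interpolation=cv2.INTER_CUBIC)
cv2.imwrite("pics/c.png",np.vstack([np.hstack([up(t,315,140,100,75),up(t,100,200,100,75)]),np.hstack([up(s,110,210,100,75),up(s,260,140,100,75)])]))
for y in (0,np.pi/2,-np.pi/2,np.pi): print(y,inverse_kinematics([.51,-.04,.04],quat(y)),inverse_kinematics([.5,.015,.36],quat(y)))
move_ptp([.50,0.015,.36],quat(0)); print(current_clock(),current_position())
c=capture("wrist"); cv2.imwrite("pics/d.png",c["image"])
print("cam",-c["R"].T@c["t"],c["R"].round(2).tolist())
for q,z0,z1,n in(("spot_beaker",-.01,.02,(.626,-.052)),("spot_dishes",-.01,.02,(.523,.084)),("rodjar",.07,.1,(.64,.073)),("beaker",.08,.1,(.512,-.036)),("vial",.035,.05,(.57,.013)),("spot_box",-.01,.02,(.49,-.036)),("board",-.01,.02,(.57,.015))): print(q,circ(c,q,z0,z1,n))
E
```

```text
0 [-2.13366114e-01  4.79611383e-01  1.88263962e+00 -4.44089210e-16
  7.79341655e-01  1.35743021e+00] [-1.08186310e-01  1.10887336e-01  1.50703756e+00 -4.44089210e-16
  1.52366775e+00  1.46261002e+00]
1.5707963267948966 [-2.13366114e-01  4.79611383e-01  1.88263962e+00 -4.44089210e-16
  7.79341655e-01 -2.13366114e-01] [-1.08186310e-01  1.10887336e-01  1.50703756e+00 -4.44089210e-16
  1.52366775e+00 -1.08186310e-01]
-1.5707963267948966 [-2.13366114e-01  4.79611383e-01  1.88263962e+00 -4.44089210e-16
  7.79341655e-01  2.92822654e+00] None
3.141592653589793 [-2.13366114e-01  4.79611383e-01  1.88263962e+00 -4.44089210e-16
  7.79341655e-01 -1.78416244e+00] [-1.08186310e-01  1.10887336e-01  1.50703756e+00 -4.44089210e-16
  1.52366775e+00 -1.67898264e+00]
3.8833 [0.49993565 0.01564505 0.35982357]
cam [0.58381897 0.01520641 0.52254301] [[0.0, -1.0, -0.0], [-0.95, -0.0, 0.3], [-0.3, 0.0, -0.95]]
spot_beaker [(0.98, array([ 0.6257, -0.0511]), array([0.0772, 0.0778]), 2604, 0.0075)]
spot_dishes [(0.68, array([0.5236, 0.0849]), array([0.0614, 0.0615]), 1369, 0.0075)]
rodjar [(0.91, array([0.6385, 0.071 ]), array([0.0338, 0.0342]), 370, 0.0862)]
beaker [(0.7, array([ 0.5171, -0.035 ]), array([0.0644, 0.0644]), 2080, 0.0912)]
vial [(0.62, array([0.5706, 0.0116]), array([0.0241, 0.0236]), 258, 0.0433)]
spot_box [(0.73, array([ 0.5097, -0.0382]), array([0.0985, 0.0691]), 405, 0.0074)]
board [(0.83, array([0.5754, 0.0161]), array([0.237 , 0.2446]), 16123, 0.0068)]
```

View pics/c.png

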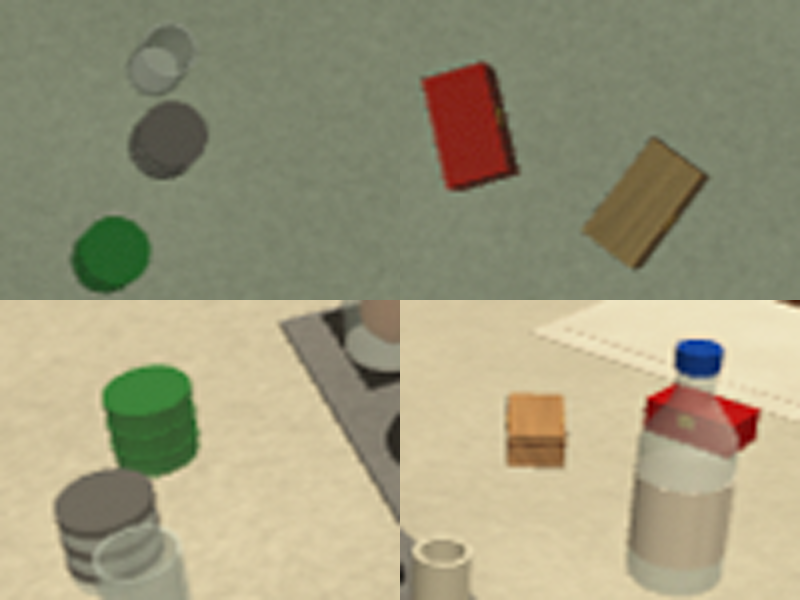

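View pics/d.png

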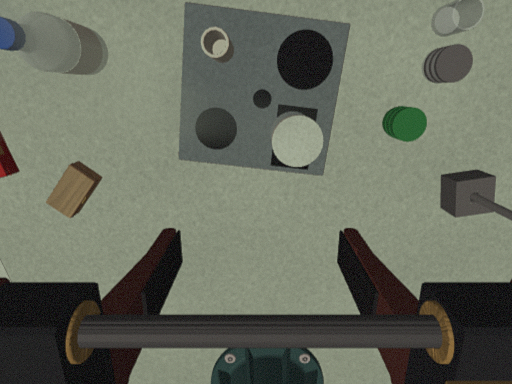

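The crop confirms the choices: the grey stack beside the clear small beaker, with green apart, and the plain wooden box, with red apart. The wrist view shows the whole board with its marks and jar, the box at (75,190), dishes (448,63), and stand (468,192). The board's yaw is about -0.108. I'll measure the rest from here and then move the beaker.

Run:
```python
from h import *
c=capture("wrist")
for s in silhouettes("wrist","slidebox"):
    P=cloud(c,s["region"]); P=P[(P[:,2]>.025)&(P[:,2]<.04)]
    if len(P)>30:
        (ct,sz,an)=cv2.minAreaRect(P[:,:2].astype(np.float32)); print("box",s["conf"],ct,sz,an,np.median(c["image"][s["region"]],axis=0))
print("dishes",circ(c,"dishes",.038,.055,(.615,-.252)),circ(c,"dishes",.038,.055,(.535,-.2)))
print("small",circ(c,"smallbeaker",.0,.07,(.68,-.25)))
print("stand",circ(c,"rodstand",.04,.055,(.42,-.32)))
for s in silhouettes("wrist","rod"):
    P=cloud(c,s["region"])
    for z0,z1 in((.05,.09),(.09,.13),(.13,.18)):
        Q=P[(P[:,2]>z0)&(P[:,2]<z1)]
        if len(Q)>5: print("rod",s["conf"],z0,np.median(Q,axis=0).round(4),len(Q))
q=quat(-0.108); b=[.517,-.035]; g=[.6257,-.0511]
move_ptp(b+[.14],q)
servo_line(b+[.040],rate=.15)
move_gripper(.05)
print("gap",current_finger_gap(),current_grip_force(),current_clock())
servo_line(b+[.092],rate=.15)
servo_line(g+[.092],rate=.15)
servo_line(g+[.044],rate=.1)
print(servo_line(g+[.036],rate=.03,contact_N=6),current_position(),current_force())
move_gripper(.088)
servo_line(g+[.13],rate=.2)
print(current_clock())
c=capture("top"); print(circ(c,"beaker",.08,.1,np.array(g),"top"))
```

```text
box 0.81 (0.4249216914176941, 0.32066550850868225) (0.04712001979351044, 0.08394215255975723) 52.2565803527832 [ 75. 104. 122.]
box 0.65 (0.4656756520271301, 0.41991081833839417) (0.010318327695131302, 0.0315711572766304) 83.31932830810547 [21. 22. 60.]
dishes [(0.6, array([ 0.6182, -0.2526]), array([0.0464, 0.0476]), 1174, 0.0456)] [(0.82, array([ 0.5352, -0.2029]), array([0.0462, 0.0477]), 973, 0.0456)]
small [(0.59, array([ 0.6776, -0.2541]), array([0.0381, 0.0409]), 1490, 0.0342)]
stand [(0.64, array([ 0.4233, -0.3193]), array([0.0643, 0.0603]), 1208, 0.0454)]
rod 0.67 0.05 [ 0.5308 -0.0258  0.0892] 241
rod 0.67 0.09 [ 0.5176 -0.0355  0.0913] 1917
rod 0.18 0.05 [ 0.6753 -0.2549  0.0548] 308
gap 0.06787299762285925 30.000936090946198 6.8
True [ 0.6271765  -0.05136949  0.04027369] [1.38221049 0.01646675 2.07352665]
10.2083
[]
```

```bash
cat >> h.py <<'E'
def pick(p,phi,z,w,up=.15):
    move_ptp([*p,up],quat(phi)); servo_line([*p,z],rate=.15)
    move_gripper(w-.015); g=current_finger_gap(); print("gap",g,current_grip_force(),current_clock())
    assert abs(g-w)<.006
    servo_line([*p,up],rate=.2)
def place(p,phi,z,up=.15,op=.088):
    move_ptp([*p,up],quat(phi)); servo_line([*p,z+.006],rate=.15)
    print(servo_line([*p,z-.003],rate=.03,contact_N=6),current_position())
    move_gripper(op); servo_line([*p,up],rate=.2); print(current_clock())
E
python3 - <<'E'
from h import *
pick([.425,.3207],-.6587,.007,.046)
place([.5103,-.0385],-.108,.013)
pick([.6182,-.2526],0,.012,.050)
place([.5236,.0849],-.108,.018)
move_ptp([.50,0.015,.36],quat(0))
c=capture("wrist"); cv2.imwrite("pics/e.png",c["image"]); print(current_clock())
for q,z0,z1,n in(("spot_beaker",-.01,.02,(.626,-.052)),("spot_dishes",-.01,.02,(.523,.084)),("beaker",.08,.1,(.626,-.05)),("dishes",.04,.06,(.523,.085)),("vial",.035,.05,(.57,.013)),("spot_box",-.01,.02,(.51,-.036)),("rodjar",.07,.1,(.64,.073)),("smallbeaker",.0,.07,(.678,-.254))): print(q,circ(c,q,z0,z1,n))
for s in silhouettes("wrist","slidebox"):
    P=cloud(c,s["region"]); P=P[(P[:,2]>.025)&(P[:,2]<.05)]
    if len(P)>30: print("box",s["conf"],cv2.minAreaRect(P[:,:2].astype(np.float32)))
# rod: everything seen above the stand
P=cloud(c,np.ones((384,512),bool)); P=P[(np.hypot(P[:,0]-.423,P[:,1]+.32)<.05)&(P[:,2]>.055)]
for z in np.arange(.06,.17,.02):
    Q=P[abs(P[:,2]-z)<.01]; print("rod",z.round(3),len(Q),Q.mean(0).round(4) if len(Q) else "")
E
```

```text
gap 0.04639964392917692 29.985710978507996 13.6917
True [ 0.51153384 -0.03873409  0.01259539]
18.9167
gap 0.04980772904071687 30.000288784503937 21.6083
True [0.5247807  0.08495656 0.01756058]
26.6333
27.575
spot_beaker [(0.6, array([ 0.6204, -0.0422]), array([0.0731, 0.0629]), 444, 0.0075)]
spot_dishes [(0.82, array([0.5248, 0.083 ]), array([0.0623, 0.0614]), 355, 0.0074)]
beaker [(0.97, array([ 0.626 , -0.0513]), array([0.0649, 0.0648]), 2700, 0.0913)]
dishes [(0.95, array([0.5244, 0.0842]), array([0.046, 0.047]), 948, 0.0518)]
vial []
spot_box [(0.86, array([ 0.5098, -0.0378]), array([0.0982, 0.0683]), 549, 0.0074)]
rodjar [(0.83, array([0.6387, 0.0711]), array([0.0341, 0.0344]), 387, 0.0863)]
smallbeaker [(0.95, array([ 0.6772, -0.2536]), array([0.0374, 0.0398]), 1407, 0.0327)]
box 0.91 ((0.511019229888916, -0.039655186235904694), (0.047800462692976, 0.08206796646118164), 83.75826263427734)
box 0.73 ((0.46581676602363586, 0.41870707273483276), (0.008993322029709816, 0.029830414801836014), 84.6815414428711)
box 0.22 ((0.5708555579185486, 0.012196755968034267), (0.024421440437436104, 0.026033900678157806), 89.56995391845703)
rod 0.06 60 [ 0.4252 -0.3183  0.0627]
rod 0.08 84 [ 0.4251 -0.3182  0.0804]
rod 0.1 100 [ 0.4248 -0.3182  0.1003]
rod 0.12 79 [ 0.4247 -0.3177  0.1183]
rod 0.14 0 
rod 0.16 0
```

View pics/e.png

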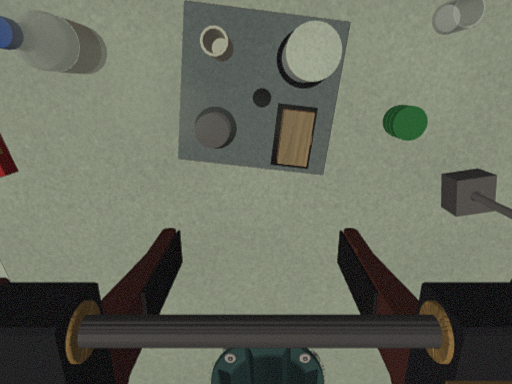

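The beaker, dishes and box are all within about 1–2 mm of their mark centres, as the numbers and picture show: beaker (312,52), dishes (213,128), box (295,137). The vial hasn't moved, at (262,97). The rod is next.

Run:
```python
from h import *
p=[.423,-.3215]; j=[.6387,.0711]; q=quat(0)
move_ptp(p+[.20],q); servo_line(p+[.106],rate=.1)
move_gripper(.004); print("gap",current_finger_gap(),current_grip_force(),current_force(),current_clock())
assert current_finger_gap()>.009
servo_line(p+[.26],rate=.12); print(current_finger_gap(),current_force())
move_ptp(j+[.26],q)
c=capture("scene"); cv2.imwrite("pics/f.png",cv2.resize(c["image"][120:270,180:380],(800,600)))
P=cloud(c,np.ones((384,512),bool)); P=P[(np.hypot(P[:,0]-j[0],P[:,1]-j[1])<.04)&(P[:,2]>.1)&(P[:,2]<.24)]
for z in np.arange(.11,.24,.02):
    Q=P[abs(P[:,2]-z)<.01]; print(z.round(3),len(Q),Q.mean(0).round(4) if len(Q) else "")
print(current_clock())
```

```text
gap 0.011500733743395466 29.999234676361084 [-0.27194496 -0.17423348  0.90816722] 31.6833
0.011750298761959594 [-0.01864119  0.20488513 -0.45207561]
0.11 0 
0.13 0 
0.15 0 
0.17 48 [0.6425 0.0662 0.1698]
0.19 43 [0.6431 0.0662 0.1895]
0.21 42 [0.6434 0.0659 0.2103]
0.23 43 [0.6432 0.0657 0.2303]
34.8083
```

View pics/f.png

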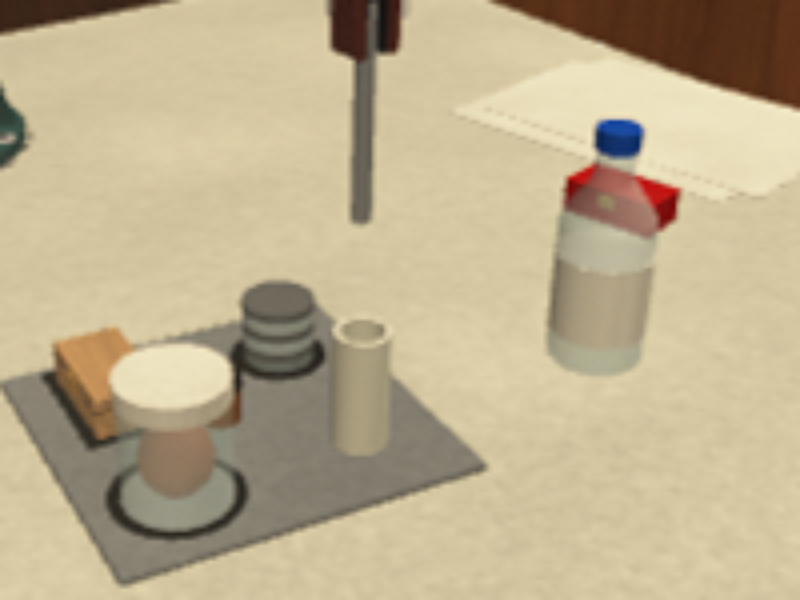

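The rod hangs vertical, with its foot at (361,220) directly above the jar mouth at (361,333). I'll insert it with contact checks.

Run:
```python
from h import *
j=[.6387,.0711]
print(servo_line(j+[.120],rate=.1,contact_N=8),current_position(),current_force())
if current_position()[2]<.125:
    print(servo_line(j+[.106],rate=.03,contact_N=6),current_position(),current_force())
    if current_position()[2]<.116:
        move_gripper(.07); servo_line(j+[.22],rate=.15)
        move_ptp([.50,0.015,.36],quat(0)); sleep(.5)
        c=capture("scene"); cv2.imwrite("pics/g.png",cv2.resize(c["image"][120:270,180:380],(800,600)))
        P=cloud(c,np.ones((384,512),bool)); P=P[(np.hypot(P[:,0]-j[0],P[:,1]-j[1])<.05)&(P[:,2]>.1)]
        print("rod top",P[:,2].max(),P[P[:,2]>.15].mean(0),P[P[:,2]<.12].mean(0))
        c=capture("wrist")
        for q,z0,z1,n in(("beaker",.08,.1,(.626,-.05)),("dishes",.04,.06,(.523,.085)),("vial",.035,.05,(.57,.013)),("smallbeaker",.0,.07,(.678,-.254))): print(q,circ(c,q,z0,z1,n))
print(current_clock())
```

```text
False [0.63924747 0.07109412 0.12074982] [ 0.32752374 -0.67128229 -0.86397216]
True [0.63925471 0.07108831 0.11153609] [ 0.98240486 -0.34561612  2.90343335]
rod top 0.17140932124655558 [0.64367714 0.06697315 0.16215159] [0.64445303 0.0677232  0.11042952]
beaker [(0.77, array([ 0.6266, -0.0511]), array([0.0631, 0.0649]), 2636, 0.0913)]
dishes [(0.85, array([0.5256, 0.0843]), array([0.0458, 0.047 ]), 918, 0.0519)]
vial [(0.56, array([0.5705, 0.0119]), array([0.0248, 0.0243]), 271, 0.0433)]
smallbeaker [(0.63, array([ 0.6777, -0.254 ]), array([0.0384, 0.0405]), 1499, 0.0338)]
40.2417
```

View pics/g.png

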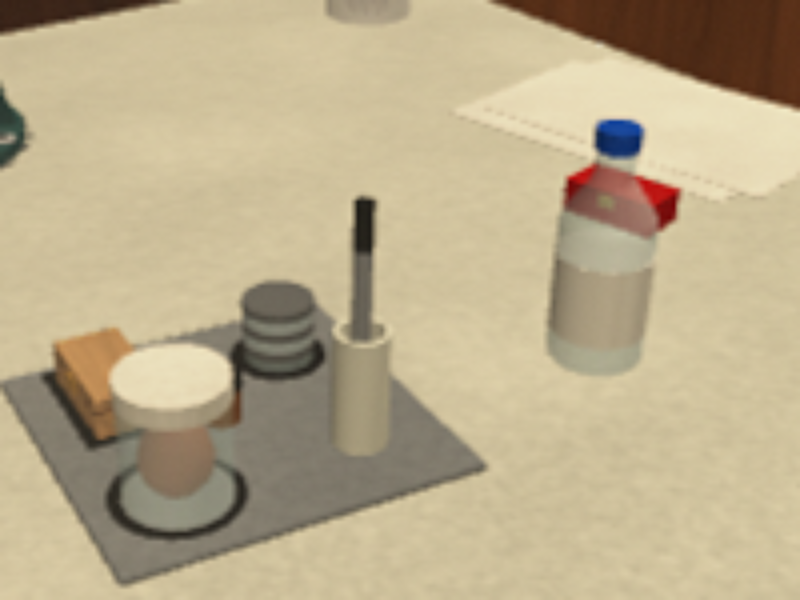

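The rod stands in the jar at (362,270), rubber end up. Its top is at z = 0.171, so the foot is on the jar floor, and everything else is in place.

```bash
python3 -c "
from bench import *
print(close_job())"
```

```text
the job is handed in; nothing more can be done
None
```

The board is set out and handed in at about 40 s of the 72 s allowed: the beaker, dishes and slide box measured within about 2–3 mm of their mark centres, the rod stands rubber end up on the jar floor, and the vial, small beaker and bottle show no shift; the judge's verdict was not reported back.

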